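Cover the curing pot and switch its lamp on

ROBOT

A 7-joint arm with a two-finger parallel gripper is mounted at the origin on the work surface; the furniture and walls round the work are solid. World frame = base frame: x ahead of the robot, y to its left, z up, the work surface at z = 0. Lengths are in m, angles in rad, forces in N, time in s.
With the tool pointing down it reaches from about 0.4 to 0.875 m from the base axis. Payload 19.3 kg.
Tool frame: the origin (TCP) lies at the very end of the fingers, on their centre line; the grasp point (between the pads) lies 19 mm behind it; z points along the fingers, y is the direction in which the jaws open and shut (so a half turn about z gives the same grasp; the last joint's range is limited). The gripper opens to 85 mm and grips with 20 to 120 N. Pads are 22 mm wide; open, the fingers measure 114 mm over their backs; the gripper's body (76 mm by 85 mm) begins 54 mm behind the grasp point. The pads swing forward as they close: fully open they stand 13 mm farther back than shut.
Start: joints at [-1.337, 0.521, -0.036, 1.599, 0.021, 1.021, -0.113], TCP at [0.187, 0.596, 0.231] pointing down, gripper open.
Joint ranges: [-2.91, 2.91], [-0.3, 2.13], [-1.5, 1.42], [0.17, 2.43], [-1.26, 4.41], [0.16, 1.93], [-2.52, 2.52]. Speed limits (rad/s): [1.89, 1.89, 2.39, 2.39, 3.01, 3.01, 3.01].

INTERFACE

Orientations are given as [roll, pitch, yaw] about the fixed x, y, z axes, in that order (R = Rz(yaw) Ry(pitch) Rx(roll)).
In Python, from workcell import bot gives the robot as it stands.
- The arm moves only by the tool apply_moves, never from a script. Its argument "commands" is a list of rows, each an object with "travel": the shift along the tool's x, y, z in m, a list of three; "twist": the turn, a rotation vector about the tool's x, y, z in degrees, a list of three; "claw": the finger opening in m, from 0 to 0.0854. A call has 1 to 10 rows; each row is the pose to reach, as a shift and turn from the pose commanded when the call began, along the tool's axes at that moment; what a row does not reach only later rows make up. A row lasts 1/10 s, in which the tool goes at most 50 mm and 8.59 degrees, less where a joint would pass 70% of its speed; a pose out of reach is approached as far as the arm can. A call with a gripper value outside its range is refused whole. The fingers move at their own pace and stop on an object; "force" is the grip in N (left out, the last holds). Time passes only in rows, so rows that repeat a pose let the fingers close. It gives the time, the measured TCP pose, the force and the opening at its end, in the units of the state.
- bot.observe(): the state, without advancing time (a new reading comes with each control period).
- bot.grab_frame(name): name is "scene" or "top" or "wrist"; returns a dict with "frame" (384x512x3 uint8, blue, green, red), "fx", "fy", "cx", "cy" (pixels), "pose" (4x4, takes a point from camera to world coordinates); the wrist camera has in their place "tool_from_camera" (4x4, takes a point from camera to tool coordinates, whose origin is the TCP and whose axes are the flange's). Camera axes: x right, y up, looking along -z (the intrinsics and any distortion apply to the point x, -y, -z); pixel columns grow to the right and rows downward; lengths in m; the calibration is good to about 2 mm. The wrist camera is an equidistant fisheye: a pixel r from the principal point sees the ray r / f radians off the axis. A picture is of the moment at which its call begins: read the wrist's pose just before it. There is no depth.
- bot.job_done(): hands the job in, once; it reports no verdict.
The state is a dict: "clock": time; "qpos": joint angles; "qd": joint speeds; "joint_efforts": joint torques, N m; "position": TCP position; "tool_rot": TCP orientation; "force": force on the tool from outside, world axes, zero at the start; "moment": the same for the moment, N m; "grip_width": finger opening in m.
Only numpy, scipy, OpenCV 4.12 (cv2) and the standard library are available. Lean on these libraries where they do the work, as an engineer would, in place of code of your own. Each camera call takes 0.05 s, during which the arm holds its last target.

TASK

Lower the white cover onto the curing pot, without letting it drop, so that it sits fully seated and level on the rim, and let go of it. Then switch the pot's lamp on by pushing the red-tipped toggle lever over until it snaps to its other side. Leave the black-tipped lever as it is, and do not push the mug or the thread spool about.

Things in the scene. Friction and masses are not known exactly. Their poses are not given: they have to be found in the camera images.
- pot_rim (a point): Curing pot: a fixed white open pot on a black foot, 120 mm outside diameter (foot 132 mm), wall 5 mm (mouth 110 mm inside diameter), rim 90 mm above the bench, three coloured resin buttons inside. This point is the centre of the mouth at rim height; its z axis is up.
- cover_knob (a point): Loose cover of the pot, lying right way up on the bench; on top a black upright cylindrical knob 24 mm in diameter (26 mm at its foot) and 32 mm tall. This point is the knob's centre, on the cover's axis, 16 mm above the plate's top: 30 mm above the bench at the start, 22 mm above the rim when the cover is seated. z is the cover's upward axis.
- cover: The same cover, about 180 g: a white plate 128 mm in diameter and 6 mm thick, under it a black spigot 102 mm in diameter and 8 mm deep with a chamfered edge, which drops inside the pot's mouth with 4 mm play all round. This origin is the centre of the spigot's underside, 30 mm below the knob's centre; z is its upward axis.
- red_lever_pivot (a point): Lamp switch: fixed grey box 90 mm long (x), 60 mm wide (y), 34 mm high, yaw within 0.4 rad, the left or the right one of two; from the middle of its top rises a steel toggle rod 9 mm thick with a red ball at its end. Cable stub and small red mark on the +x (on) side. This point: the rod's pivot, box centre, 30 mm above the bench; x points from off to on, z up; the rod swings in x-z.
- red_lever_tip (a point): Centre of the red ball (20 mm in diameter), 58 mm from the pivot; it moves with the lever. In the box's axes it lies 25 mm to -x of the pivot when off and 25 mm to +x when on, 82 mm above the bench either way (88 mm when upright).
- red_lever (a joint): Red lever's angle in rad: 0 = off (leaning 0.45 rad to -x of the box), 0.45 = upright, 0.9 = on (leaning 0.45 rad to +x). It is over-centre: a spring holds it against either stop; about 3 N at the ball in the box's +x direction starts it moving, and once past upright it snaps to the other stop by itself.
- black_lever_pivot (a point): Pivot of a second switch (of the bench magnifier), alike in every way and size but with a black ball and mark; to be left alone, off. Axes as for the red one.
- black_lever (a joint): Black lever's angle in rad, as for the red one: 0 = off, 0.9 = on. It starts at 0.
- mug: Blue mug without handle, 84 mm in diameter and 83 mm tall, standing behind the work. Origin at the centre of its underside, z up.
- spool: White thread spool, 54 mm in diameter and 62 mm tall, standing behind the work. Origin at the centre of its underside, z up.
Not all that is in view belongs to the job. Leave any green look-alike of the part that bears black_lever_pivot alone. Leave any green look-alike of the part that bears red_lever_pivot alone.

How it is judged:
By the outcome, as a careful person would: the job done as asked, in the order asked, and still so for the second after the job is handed in, with the robot touching nothing.
It also fails if it takes over 48 s, if anything falls off the work surface, if the arm or the gripper's body presses on something with over 40 N, if the wrist force passes 120 N, or if a joint passes its speed limit or range.

## Working session

There is one attempt and no reset: what is moved stays moved. The work goes in short steps, Python scripts to look and compute and a tool call to move; the robot and the scene stay as the last step left them, time stands still between calls to the robot, and variables do not carry over. Pictures are saved under pics/ and viewed, and the job is handed in when it is done.

Besides the shell and the picture viewer there is one more tool, called after "Request:" as name([rows], argument=value, ...), one row to a line, values as JSON. apply_moves: Moves the arm, as the interface text tells. Its arguments: {"type":"object","properties":{"commands":{"type":"array"},"force":{"type":"number"}},"required":["commands"]}

```bash
ls; mkdir -p pics
cat > h.py <<'E'
import numpy as np, cv2
from scipy.spatial.transform import Rotation as R
from workcell import bot
def ray(f,u,v):
    d=np.array([(u-f['cx'])/f['fx'],-(v-f['cy'])/f['fy'],-1.0]); P=np.array(f['pose'])
    return P[:3,3],P[:3,:3]@d
def onz(f,u,v,z):
    o,d=ray(f,u,v); return o+d*(z-o[2])/d[2]
def proj(f,p):
    P=np.array(f['pose']); q=P[:3,:3].T@(np.array(p)-P[:3,3])
    return f['cx']+f['fx']*q[0]/-q[2], f['cy']-f['fy']*q[1]/-q[2]
E
python3 - <<'E'
from h import *
print(bot.observe())
for n in ('scene','top'):
    f=bot.grab_frame(n); cv2.imwrite(f'pics/{n}0.png',f['frame']); np.save(f'pics/{n}0.npy',f,allow_pickle=True)
    print(n,{k:v for k,v in f.items() if k!='frame'})
s=bot.observe(); print(s['tool_rot'])
f=bot.grab_frame('wrist'); cv2.imwrite('pics/wrist0.png',f['frame']); print({k:v for k,v in f.items() if k!='frame'})
E
```

```text
pics
{'clock': 0.0, 'qpos': array([-1.3372046 ,  0.52202397, -0.0363431 ,  1.59997669,  0.02120735,
        1.02114094, -0.11280538]), 'qd': array([ 3.89714072e-04, -1.20068439e-04,  4.21560401e-04, -3.93492729e-03,
       -2.30534269e-04, -8.53719094e-04, -5.78831487e-05]), 'joint_efforts': array([ 4.62983262e-04, -9.27119994e+01,  1.98022664e+00, -3.69923401e+01,
        1.78774749e-02,  8.32038786e-03, -2.73462354e-05]), 'position': array([0.18689054, 0.59604909, 0.23073058]), 'tool_rot': array([-3.14043192e+00,  8.25587938e-05,  2.83780251e+00]), 'force': array([ 0.86817542, -0.14759625, -0.30337235]), 'moment': array([ 0.05169655, -0.05429827,  0.00370315]), 'grip_width': 0.08565131654153114}
scene {'fx': 452.18795862042964, 'fy': 452.18795862042964, 'cx': 255.27682084750793, 'cy': 192.37619682056445, 'pose': array([[ 0.74554169,  0.42900316, -0.51002341, -0.36029153],
       [-0.66644299,  0.47459487, -0.57498995, -1.10192592],
       [-0.00461801,  0.76858051,  0.63973641,  1.23378571],
       [ 0.        ,  0.        ,  0.        ,  1.        ]])}
top {'fx': 432.2203467811776, 'fy': 432.2203467811776, 'cx': 257.9243242463146, 'cy': 193.34618936763152, 'pose': array([[-0.01011559,  0.98487443, -0.17297409,  0.27740799],
       [-0.99990806, -0.01152491, -0.00714515, -0.07492731],
       [-0.00903059,  0.17288591,  0.98490046,  1.53458212],
       [ 0.        ,  0.        ,  0.        ,  1.        ]])}
[-3.14054500e+00  7.15058409e-05  2.83785142e+00]
{'fx': 297.3186396354542, 'fy': 297.3186396354542, 'cx': 254.54760090931603, 'cy': 194.206860284227, 'tool_from_camera': array([[-3.01526114e-04,  9.46796980e-01,  3.21831302e-01,
         8.33488401e-02],
       [ 9.99998680e-01, -2.28416863e-04,  1.60888673e-03,
        -1.84488496e-04],
       [ 1.59680080e-03,  3.21831363e-01, -9.46795661e-01,
        -1.41667480e-01],
       [ 0.00000000e+00,  0.00000000e+00,  0.00000000e+00,
         1.00000000e+00]])}
```

View pics/scene0.png

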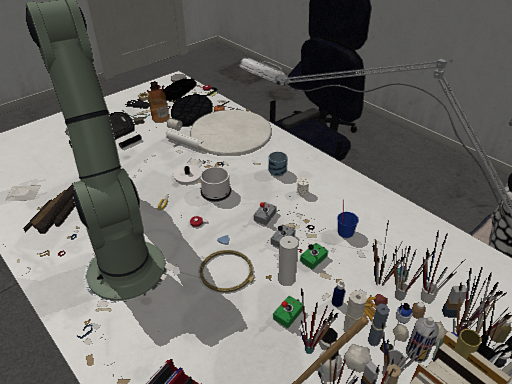

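View pics/top0.png

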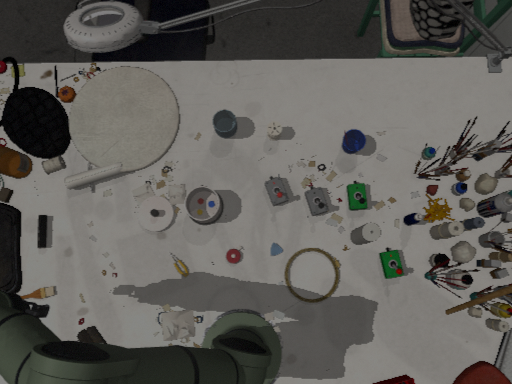

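The scene view shows the pot at about (216,183), the cover at (188,172), and two grey switches at (265,213) and (283,235), with green look-alikes at (314,253) and (289,312). The top view shows the cover at (155,213), the pot at (204,205), grey boxes at (277,191) and (318,201), and green boxes at (358,197) and (391,264). I'll enlarge both views.

Run:
```python
import cv2, numpy as np
t=cv2.imread('pics/top0.png'); s=cv2.imread('pics/scene0.png')
a=cv2.resize(t[165:235,125:385],None,fx=3,fy=3,interpolation=cv2.INTER_CUBIC)
b=cv2.resize(s[155:275,165:335],None,fx=3,fy=3,interpolation=cv2.INTER_CUBIC)
cv2.imwrite('pics/ca.png',a);cv2.imwrite('pics/cb.png',b)
```

```text
(no output)
```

View pics/ca.png

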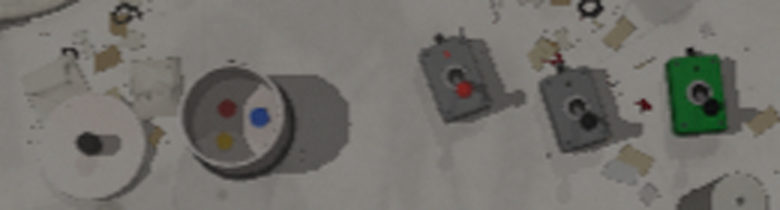

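View pics/cb.png

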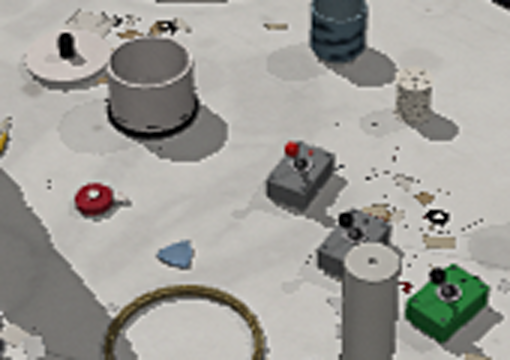

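View pics/wrist0.png

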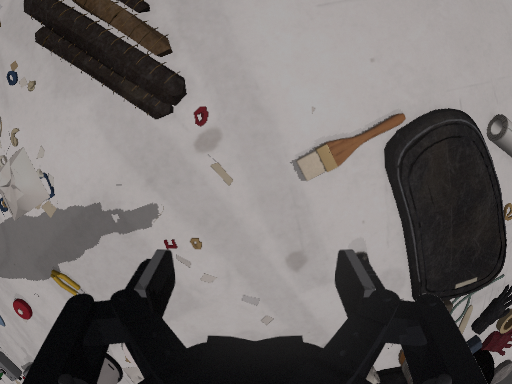

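Candidates for the red switch in the top view: the left grey box (277,191) with a red ball and red mark, the right grey box (318,201) with a black ball, and the green box (358,197) with a black ball. The left grey one matches the description, and the crops confirm it. Its cable stub points away from the robot, so "on" is roughly world +x. Next I'll measure.

Run:
```python
from h import *
T=np.load('pics/top0.npy',allow_pickle=True).item();S=np.load('pics/scene0.npy',allow_pickle=True).item()
def blobs(f,m,roi,mn=5):
    u0,v0,u1,v1=roi; k=np.zeros_like(m);k[v0:v1,u0:u1]=m[v0:v1,u0:u1]
    n,l,st,c=cv2.connectedComponentsWithStats(k)
    return [(st[i,4],c[i].round(2),st[i,:4]) for i in range(1,n) if st[i,4]>=mn]
def red(im):
    h=cv2.cvtColor(im,cv2.COLOR_BGR2HSV); return (((h[...,0]<8)|(h[...,0]>172))&(h[...,1]>130)&(h[...,2]>70)).astype(np.uint8)
def dark(im,t): return (im.max(2)<t).astype(np.uint8)
print('redT',blobs(T,red(T['frame']),(255,170,300,215),2)); print('redS',blobs(S,red(S['frame']),(245,190,285,235),2))
print('knobT',blobs(T,dark(T['frame'],60),(135,190,178,235))); print('knobS',blobs(S,dark(S['frame'],60),(172,160,200,185)))
g=T['frame']
for t in (110,120,130,140,150): 
    print(t,blobs(T,(g.min(2)>t).astype(np.uint8),(130,185,182,238),200))
h=T['frame']; hsv=cv2.cvtColor(h,cv2.COLOR_BGR2HSV)
for (u,v) in [(140,225),(125,235),(277,185),(265,205),(190,205),(186,205),(180,205)]: print((u,v),h[v,u])
```

```text
redT [(np.int32(19), array([279.37, 194.26]), array([277, 192,   5,   5], dtype=int32))]
redS [(np.int32(16), array([261.56, 204.25]), array([260, 202,   4,   5], dtype=int32)), (np.int32(2), array([268. , 205.5]), array([268, 205,   1,   2], dtype=int32))]
knobT [(np.int32(41), array([154.51, 212.59]), array([151, 210,   8,   7], dtype=int32))]
knobS [(np.int32(32), array([186.66, 169.91]), array([185, 166,   5,   8], dtype=int32))]
110 [(np.int32(1828), array([149.64, 209.88]), array([130, 185,  52,  53], dtype=int32)), (np.int32(280), array([175.76, 226.02]), array([165, 204,  17,  34], dtype=int32))]
120 [(np.int32(1324), array([148.65, 211.65]), array([130, 185,  43,  53], dtype=int32))]
130 []
140 []
150 []
(140, 225) [121 124 127]
(125, 235) [125 130 133]
(277, 185) [77 79 80]
(265, 205) [119 124 126]
(190, 205) [73 77 80]
(186, 205) [68 71 75]
(180, 205) [126 131 133]
```

```bash
cat > m.py <<'E'
from h import *
T=np.load('pics/top0.npy',allow_pickle=True).item();S=np.load('pics/scene0.npy',allow_pickle=True).item()
def tri(a,b):
    A=[];B=[]
    (o,d),(p,e)=ray(T,*a),ray(S,*b)
    d/=np.linalg.norm(d);e/=np.linalg.norm(e)
    M=sum(np.eye(3)-np.outer(x,x) for x in(d,e)); v=sum((np.eye(3)-np.outer(x,x))@q for x,q in((d,o),(e,p)))
    r=np.linalg.solve(M,v); return r, np.linalg.norm(np.cross(r-o,d)),
print('ball',tri((279.4,194.3),(261.6,204.2)),onz(T,279.4,194.3,.082),onz(S,261.6,204.2,.082))
print('knob',tri((154.5,212.6),(186.7,169.9)),onz(T,154.5,212.6,.035),onz(S,186.7,169.9,.032))
# grey boxes
g=T['frame']; m=((g.max(2)<95)&(g.min(2)>62)&(g.max(2).astype(int)-g.min(2)<15)).astype(np.uint8)
k=np.zeros_like(m);k[170:212,260:296]=m[170:212,260:296]
cv2.imwrite('pics/m.png',cv2.resize(k*255,None,fx=1,fy=1)[160:220,250:310].repeat(8,0).repeat(8,1))
v=T['frame'].max(2)[165:235,125:385]; v=cv2.createCLAHE(3,(4,4)).apply(v)
a=cv2.resize(v[:,55:115],None,fx=8,fy=8,interpolation=cv2.INTER_CUBIC); cv2.imwrite('pics/pot.png',a)
a=cv2.resize(v[:,125:185],None,fx=8,fy=8,interpolation=cv2.INTER_CUBIC); cv2.imwrite('pics/box.png',a)
E
python3 m.py; python3 -c "
import cv2,numpy as np
a=cv2.imread('pics/pot.png');b=cv2.imread('pics/box.png');cv2.imwrite('pics/pb.png',cv2.resize(np.hstack([a,b]),None,fx=.8,fy=.8))"
```

```text
ball (array([ 0.52791008, -0.1373561 ,  0.08315482]), np.float64(0.0002976186632253875)) [ 0.52836087 -0.13757298  0.082     ] [ 0.52852056 -0.13626406  0.082     ]
knob (array([0.47747281, 0.30000293, 0.03000971]), np.float64(0.0003185013797342442)) [0.4765397  0.29892716 0.035     ] [0.47635451 0.29751182 0.032     ]
```

View pics/pb.png

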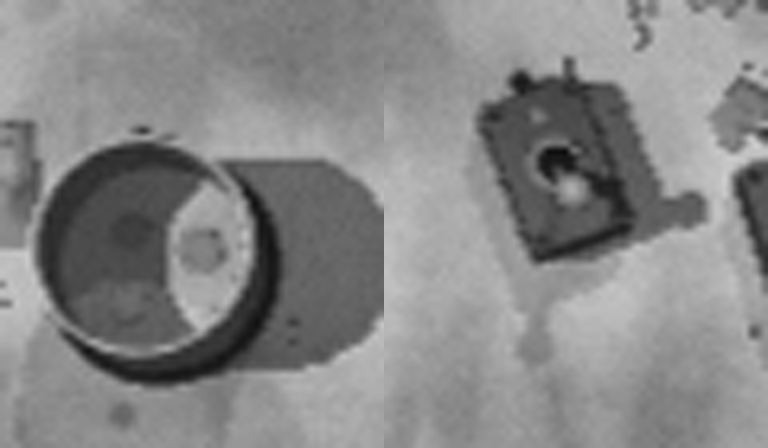

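Run:
```python
from h import *
T=np.load('pics/top0.npy',allow_pickle=True).item()
c=lambda x,y,ox:(125+ox+x/6.4-.44,165+y/6.4-.44)
P=onz(T,*c(145,247,55),.09); print('pot',P)
for q in [(35,247),(255,247),(145,138),(145,356)]: print(np.linalg.norm(onz(T,*c(*q,55),.09)-P))
for q in [(97,112),(195,86),(248,225),(153,262),(174,165)]: print('box',onz(T,*c(*q,125),.034))
```

```text
pot [0.49962559 0.12440445 0.09      ]
0.058254577161326065
0.058212230576663374
0.05870392855956189
0.05789965174521879
box [ 0.58123819 -0.08849932  0.034     ]
box [ 0.59527953 -0.14296832  0.034     ]
box [ 0.51697649 -0.17057359  0.034     ]
box [ 0.49705282 -0.11810074  0.034     ]
box [ 0.55093483 -0.13055487  0.034     ]
```

The measurements agree with the given sizes:

| Item | World position (m) |
|---|---|
| Knob | (0.477, 0.299) |
| Pot | (0.4995, 0.1245) |
| Red ball | (0.528, -0.137, 0.083) |
| Red box | yaw 0.34 rad |

I'll move above the cover and align the tool with the world axes.

Request:
apply_moves([
  {"travel": [-0.366, -0.197, 0.08], "twist": [0, 0, -17.4], "claw": 0.085},
  {"travel": [-0.366, -0.197, 0.08], "twist": [0, 0, -17.4], "claw": 0.085},
  {"travel": [-0.366, -0.197, 0.08], "twist": [0, 0, -17.4], "claw": 0.085},
  {"travel": [-0.366, -0.197, 0.08], "twist": [0, 0, -17.4], "claw": 0.085},
  {"travel": [-0.366, -0.197, 0.08], "twist": [0, 0, -17.4], "claw": 0.085},
  {"travel": [-0.366, -0.197, 0.08], "twist": [0, 0, -17.4], "claw": 0.085},
  {"travel": [-0.366, -0.197, 0.08], "twist": [0, 0, -17.4], "claw": 0.085},
  {"travel": [-0.366, -0.197, 0.08], "twist": [0, 0, -17.4], "claw": 0.085},
  {"travel": [-0.366, -0.197, 0.08], "twist": [0, 0, -17.4], "claw": 0.085},
  {"travel": [-0.366, -0.197, 0.08], "twist": [0, 0, -17.4], "claw": 0.085},
])

```text
clock: 1.15
position: [0.4794, 0.2952, 0.1504]
tool_rot: [-3.14, -0.0, 3.136]
force: [-1.1, 0.8, -0.2]
grip_width: 0.0851
```

Request:
apply_moves([
  {"travel": [0, 0, 0], "twist": [0, 0, 0], "claw": 0.085},
  {"travel": [0, 0, 0], "twist": [0, 0, 0], "claw": 0.085},
  {"travel": [0, 0, 0], "twist": [0, 0, 0], "claw": 0.085},
])

```text
clock: 1.45
position: [0.4765, 0.3, 0.1515]
tool_rot: [3.141, -0.0, -3.14]
force: [0.9, -0.0, -0.8]
grip_width: 0.085
```

```bash
cat >> h.py <<'E'
def wgrab(name):
    s=bot.observe(); f=bot.grab_frame('wrist'); cv2.imwrite(f'pics/{name}.png',f['frame'])
    W=np.eye(4);W[:3,:3]=R.from_euler('xyz',s['tool_rot']).as_matrix();W[:3,3]=s['position']
    f['pose']=W@np.array(f['tool_from_camera']); np.save(f'pics/{name}.npy',f,allow_pickle=True)
    print(s['clock'],s['position'].round(4),s['tool_rot'].round(4),s['qpos'].round(2),s['force'].round(1),s['grip_width'])
    return f
def wonz(f,u,v,z):
    x=(u-f['cx']);y=(v-f['cy']);r=np.hypot(x,y);th=r/f['fx']
    d=np.array([np.sin(th)*x/r,-np.sin(th)*y/r,-np.cos(th)])
    P=f['pose'];d=P[:3,:3]@d;o=P[:3,3];return o+d*(z-o[2])/d[2]
def wproj(f,p):
    P=f['pose'];q=P[:3,:3].T@(np.array(p)-P[:3,3]);q=q/np.linalg.norm(q)
    th=np.arccos(-q[2]);n=np.hypot(q[0],q[1]);return f['cx']+f['fx']*th*q[0]/n,f['cy']-f['fx']*th*q[1]/n
E
python3 -c "
from h import *
f=wgrab('w1')
for p in [(.477,.299,.046),(.4995,.1245,.09)]: print(wproj(f,p))"
```

```text
1.45 [0.4765 0.3    0.1515] [ 3.1412 -0.     -3.1399] [-0.62  0.52 -0.06  1.84  0.04  0.78  0.87] [ 0.9 -0.  -0.8] 0.08504091651913598
(np.float64(253.8550591332957), np.float64(194.16935533109228))
(np.float64(59.952667684652255), np.float64(233.2041542889673))
```

View pics/w1.png

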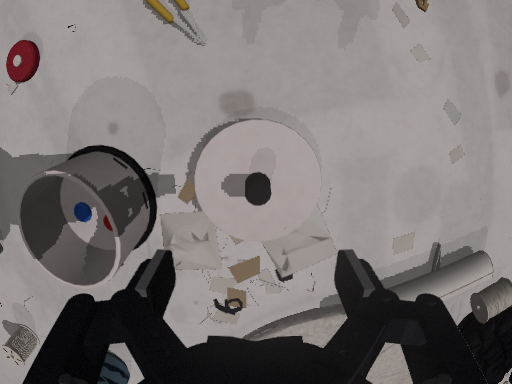

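The wrist view shows the cover at about (258,178), its knob at (258,188), and the pot mouth at about (70,228). I'll refine by fitting circles to edge points cast onto the plate and rim planes.

```bash
cat > m2.py <<'E'
from h import *
f=np.load('pics/w1.npy',allow_pickle=True).item(); g=cv2.cvtColor(f['frame'],cv2.COLOR_BGR2GRAY)
from scipy.optimize import least_squares
def circ(P):
    P=np.array(P)[:,:2]; fn=lambda q:np.hypot(*(P-q[:2]).T)-q[2]
    r=least_squares(fn,[*P.mean(0),.06],loss='soft_l1',f_scale=.001); return r.x.round(4),np.abs(fn(r.x)).mean().round(4),len(P)
k=np.zeros_like(g);k[160:215,235:285]=(f['frame'].max(2)<45)[160:215,235:285]
n,l,st,c=cv2.connectedComponentsWithStats(k)
i=1+np.argmax(st[1:,4]);print('knob',c[i],st[i])
print(wonz(f,*c[i],.04), wonz(f,*c[i],.046))
# white plate edge, ray search outward
b=cv2.GaussianBlur(g,(3,3),0).astype(float)
def edge(cen,r0,r1,sign,angs):
    out=[]
    for a in np.radians(angs):
        rr=np.arange(r0,r1,.5);u=cen[0]+rr*np.cos(a);v=cen[1]+rr*np.sin(a)
        p=cv2.remap(b.astype(np.float32),u.astype(np.float32)[None],v.astype(np.float32)[None],1)[0]
        d=np.gradient(p)*sign;j=np.argmax(d)
        if d[j]>2: out.append((u[j],v[j]))
    return out
e=edge((258,178),52,72,-1,np.arange(100,300,5)); v=f['frame'].copy()
for q in e: cv2.circle(v,(int(q[0]),int(q[1])),1,(0,0,255))
print('plate',circ([wonz(f,*q,.014) for q in e]))
# pot inner/outer rim: predicted overlay
for rad,col in((.06,(0,255,0)),(.055,(255,255,0))):
  for a in np.arange(0,360,10):
    u=wproj(f,(.4995+rad*np.cos(np.radians(a)),.1245+rad*np.sin(np.radians(a)),.09)); cv2.circle(v,(int(u[0]),int(u[1])),0,col,-1)
cv2.imwrite('pics/w1o.png',cv2.resize(v[100:320,0:340],None,fx=2.3,fy=2.3,interpolation=cv2.INTER_NEAREST))
E
python3 m2.py
```

```text
knob [257.26339286 188.38244048] [245 173  26  32 672]
[0.47357073 0.30202105 0.04      ] [0.4716652  0.30196919 0.046     ]
plate (array([0.4769, 0.3021, 0.0626]), np.float64(0.0005), 38)
```

View pics/w1o.png

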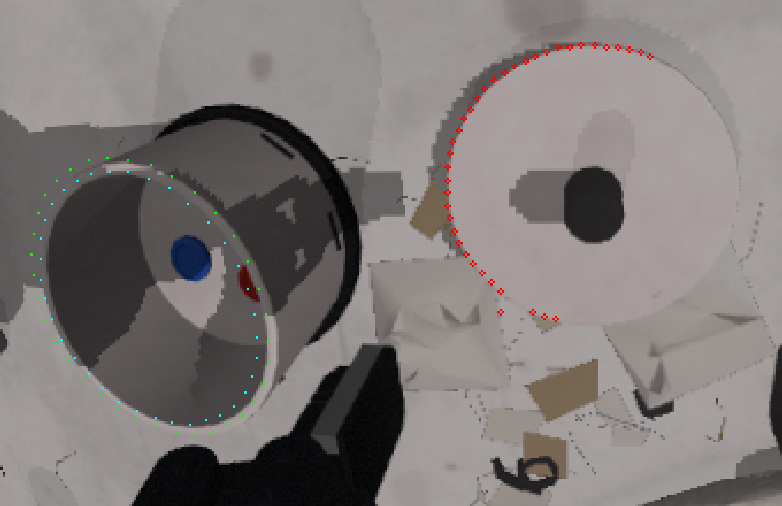

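Knob position from the two cameras is about (0.476, 0.3005), and the tool is at (0.4765, 0.300), so it is centred to within a millimetre. Descend and grip.

Request:
apply_moves([
  {"travel": [0, 0, 0.04], "twist": [0, 0, 0], "claw": 0.085},
  {"travel": [0, 0, 0.08], "twist": [0, 0, 0], "claw": 0.085},
  {"travel": [0, 0, 0.11], "twist": [0, 0, 0], "claw": 0.085},
  {"travel": [0, 0, 0.122], "twist": [0, 0, 0], "claw": 0.085},
  {"travel": [0, 0, 0.128], "twist": [0, 0, 0], "claw": 0.085},
  {"travel": [0, 0, 0.13], "twist": [0, 0, 0], "claw": 0.085},
  {"travel": [0, 0, 0.13], "twist": [0, 0, 0], "claw": 0.085},
  {"travel": [0, 0, 0.13], "twist": [0, 0, 0], "claw": 0.045},
  {"travel": [0, 0, 0.13], "twist": [0, 0, 0], "claw": 0.035},
  {"travel": [0, 0, 0.13], "twist": [0, 0, 0], "claw": 0.03},
], force=40)

```text
clock: 2.5
position: [0.4775, 0.299, 0.0218]
tool_rot: [3.141, 0.001, 3.141]
force: [-0.3, -0.0, -0.4]
grip_width: 0.0431
```

Request:
apply_moves([
  {"travel": [0, 0, 0], "twist": [0, 0, 0], "claw": 0.015},
  {"travel": [0, 0, 0], "twist": [0, 0, 0], "claw": 0.015},
  {"travel": [0, 0, 0], "twist": [0, 0, 0], "claw": 0.015},
  {"travel": [0, 0, 0], "twist": [0, 0, 0], "claw": 0.015},
  {"travel": [0, 0, 0], "twist": [0, 0, 0], "claw": 0.015},
  {"travel": [0, 0, 0], "twist": [0, 0, 0], "claw": 0.015},
], force=50)

```text
clock: 3.1
position: [0.4774, 0.2991, 0.0218]
tool_rot: [3.141, 0.0, 3.141]
force: [-1.4, -0.8, 9.7]
grip_width: 0.0224
```

```bash
python3 -c "
from h import *
f=wgrab('w2')"
```

```text
3.1 [0.4774 0.2991 0.0218] [3.1412e+00 4.0000e-04 3.1414e+00] [-0.63  0.73 -0.05  1.9   0.06  0.52  0.85] [-1.4 -0.8  9.7] 0.022419931400723948
```

View pics/w2.png

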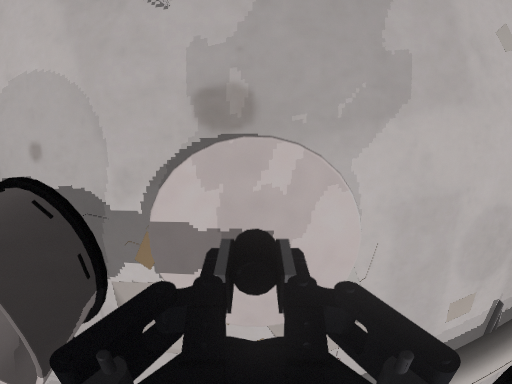

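The knob lies between the pads at (254,262), and the grip width of 22.4 mm is close to the 24 mm knob. Lift and check.

Request:
apply_moves([
  {"travel": [0, 0, -0.005], "twist": [0, 0, 0], "claw": 0.01},
  {"travel": [0, 0, -0.015], "twist": [0, 0, 0], "claw": 0.01},
  {"travel": [0, 0, -0.03], "twist": [0, 0, 0], "claw": 0.01},
  {"travel": [0, 0, -0.05], "twist": [0, 0, 0], "claw": 0.01},
  {"travel": [0, 0, -0.075], "twist": [0, 0, 0], "claw": 0.01},
  {"travel": [0, 0, -0.1], "twist": [0, 0, 0], "claw": 0.01},
  {"travel": [0, 0, -0.12], "twist": [0, 0, 0], "claw": 0.01},
  {"travel": [0, 0, -0.13], "twist": [0, 0, 0], "claw": 0.01},
  {"travel": [0, 0, -0.13], "twist": [0, 0, 0], "claw": 0.01},
  {"travel": [0, 0, -0.13], "twist": [0, 0, 0], "claw": 0.01},
], force=60)

```text
clock: 4.15
position: [0.477, 0.2987, 0.1509]
tool_rot: [-3.141, -0.0, 3.142]
force: [-0.4, 0.4, -2.8]
grip_width: 0.022
```

```bash
python3 -c "
from h import *
f=wgrab('w3')
s=bot.grab_frame('scene');cv2.imwrite('pics/s3.png',cv2.resize(s['frame'][120:240,130:290],None,fx=4,fy=4))"
```

```text
4.15 [0.477  0.2987 0.1509] [-3.1413e+00 -3.0000e-04  3.1415e+00] [-0.62  0.52 -0.06  1.84  0.04  0.78  0.87] [-0.4  0.4 -2.8] 0.021953901297141545
```

View pics/w3.png

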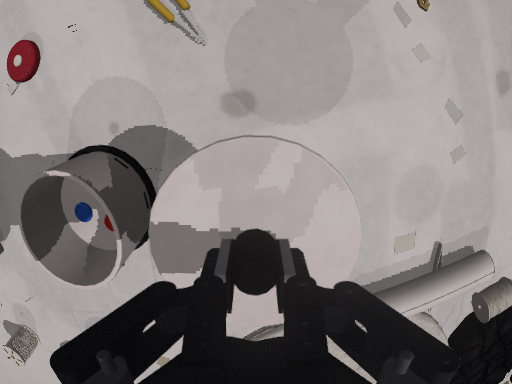

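View pics/s3.png

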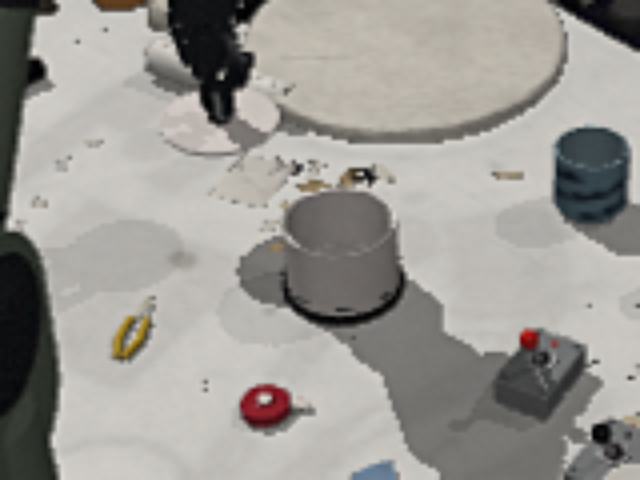

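```bash
cat > m3.py <<'E'
from h import *
exec(open('m2.py').read().split("k=np.zeros")[0].split('\n',2)[2].replace("","")) if 0 else None
from scipy.optimize import least_squares
def circ(P,r0=None):
    P=np.array(P)[:,:2]; fn=lambda q:np.hypot(*(P-q[:2]).T)-(q[2] if r0 is None else r0)
    r=least_squares(fn,[*P.mean(0),.06],loss='soft_l1',f_scale=.001); return r.x.round(4),np.abs(fn(r.x)).mean().round(4),len(P)
def edge(b,cen,r0,r1,sign,angs,th=2):
    out=[]
    for a in np.radians(angs):
        rr=np.arange(r0,r1,.25);u=(cen[0]+rr*np.cos(a)).astype(np.float32);v=(cen[1]+rr*np.sin(a)).astype(np.float32)
        p=cv2.remap(b,u[None],v[None],1)[0]; d=np.gradient(p)*sign;j=np.argmax(d)
        if d[j]>th: out.append((u[j],v[j]))
    return out
if __name__=='__main__':
    f=np.load('pics/w3.npy',allow_pickle=True).item(); g=cv2.cvtColor(f['frame'],cv2.COLOR_BGR2GRAY)
    b=cv2.GaussianBlur(g,(3,3),0).astype(np.float32); v=f['frame'].copy()
    e=edge(b,(254,240),92,115,-1,np.arange(195,346,4),1)
    z=f['pose'][2,3]*0+.151-.0218+.014
    print('plate',circ([wonz(f,*q,z) for q in e]))
    # inner rim: dark inside -> bright rim: on plane; search about inner predicted ellipse along (pot centre 70,228)
    c0=np.array([.4995,.1265]); pe=[]
    for a in np.arange(0,360,6):
        t=np.radians(a); rr=np.arange(.047,.060,.0003)
        uv=np.array([wproj(f,(c0[0]+r*np.cos(t),c0[1]+r*np.sin(t),.09)) for r in rr],np.float32)
        p=cv2.remap(b,uv[:,0][None],uv[:,1][None],1)[0]; d=np.gradient(p); j=np.argmax(d)
        if d[j]>1.5: pe.append(uv[j])
    print('pot inner',circ([wonz(f,*q,.09) for q in pe]),circ([wonz(f,*q,.09) for q in pe],.055))
    for q in e+pe: cv2.circle(v,(int(round(q[0])),int(round(q[1]))),0,(0,0,255),-1)
    cv2.imwrite('pics/w3o.png',cv2.resize(v[100:320,0:370],None,fx=2.1,fy=2.1,interpolation=cv2.INTER_NEAREST))
E
python3 m3.py
```

```text
plate (array([0.4763, 0.2983, 0.0625]), np.float64(0.0001), 38)
pot inner (array([0.5004, 0.1277, 0.055 ]), np.float64(0.0008), 58) (array([0.5004, 0.1277, 0.06  ]), np.float64(0.0008), 58)
```

View pics/w3o.png

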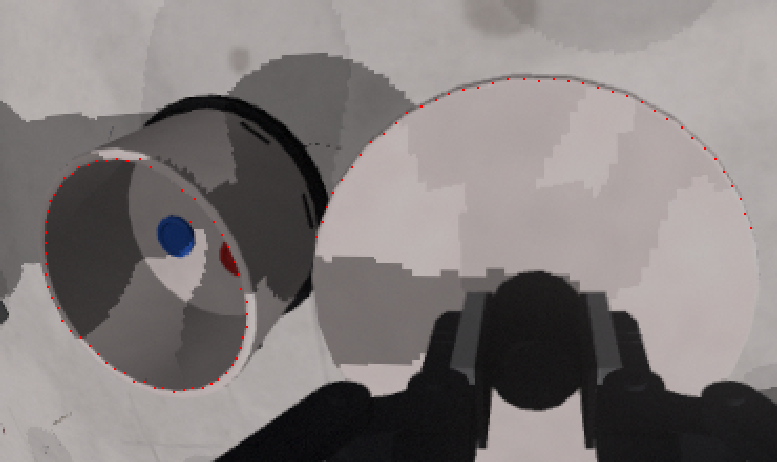

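```bash
cat > m4.py <<'E'
from m3 import *
def fit(f,c0,z,lo,hi,sign,angs,th,name,r=None):
    b=cv2.cvtColor(f['frame'],cv2.COLOR_BGR2GRAY).astype(np.float32); v=cv2.resize(f['frame'],None,fx=8,fy=8,interpolation=0); pe=[]
    for a in angs:
        t=np.radians(a); rr=np.arange(lo,hi,.0003)
        uv=np.array([proj(f,(c0[0]+q*np.cos(t),c0[1]+q*np.sin(t),z)) for q in rr],np.float32)
        p=cv2.remap(b,uv[:,0][None],uv[:,1][None],1)[0]; p=cv2.GaussianBlur(p[None],(0,0),2)[0]; d=np.gradient(p)*sign; j=np.argmax(d)
        if d[j]>th: pe.append(uv[j])
    P=[onz(f,*q,z) for q in pe]; print(name,circ(P),circ(P,r) if r else '')
    for q in pe: cv2.circle(v,tuple((np.array(q)*8+4).astype(int)),1,(0,0,255),-1)
    u=np.array(proj(f,(*c0,z)))*8; return v[int(u[1])-190:int(u[1])+190,int(u[0])-190:int(u[0])+190]
if __name__=='__main__':
    T=np.load('pics/top0.npy',allow_pickle=True).item();S=np.load('pics/scene0.npy',allow_pickle=True).item()
    o=[fit(T,(.4995,.1245),.09,.045,.0595,1,range(0,360,5),.15,'top in',.055),fit(S,(.4995,.1245),.09,.045,.0595,1,range(0,360,5),.15,'scene in',.055)]
    cv2.imwrite('pics/ts.png',np.hstack(o))
    for n,F in(('T',T),('S',S)): fit(F,(.4765,.299),.014,.058,.07,-1,range(0,360,5),.15,n+'plate',.064)
E
python3 m4.py
```

```text
top in (array([0.5012, 0.1272, 0.0543]), np.float64(0.0007), 69) (array([0.5013, 0.1271, 0.06  ]), np.float64(0.001), 69)
scene in (array([0.5018, 0.1259, 0.0539]), np.float64(0.001), 72) (array([0.502 , 0.1259, 0.06  ]), np.float64(0.0014), 72)
Tplate (array([0.4777, 0.3022, 0.063 ]), np.float64(0.001), 69) (array([0.4777, 0.3026, 0.06  ]), np.float64(0.0013), 69)
Splate (array([0.4783, 0.2999, 0.0634]), np.float64(0.0015), 66) (array([0.4783, 0.3002, 0.06  ]), np.float64(0.0016), 66)
```

View pics/ts.png

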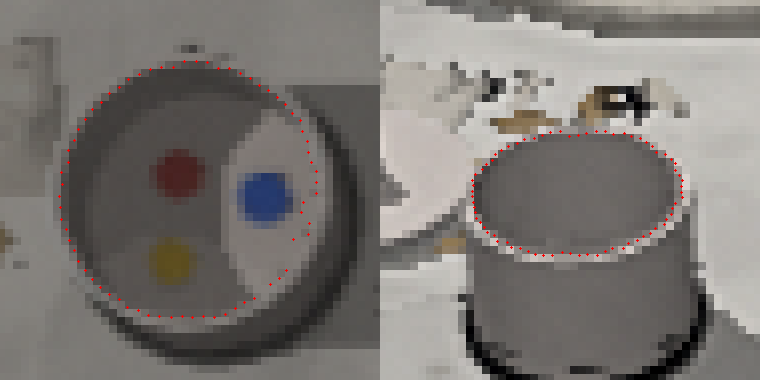

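The pot-centre estimates are (0.5004, 0.1277) from the wrist, (0.502, 0.126) from the scene view and about (0.501, 0.127) from the top view. I'll use (0.501, 0.1265) and carry the cover there.

Request:
apply_moves([
  {"travel": [-0.002, -0.012, 0], "twist": [0, 0, 0], "claw": 0.01},
  {"travel": [-0.006, -0.036, 0], "twist": [0, 0, 0], "claw": 0.01},
  {"travel": [-0.01, -0.064, 0], "twist": [0, 0, 0], "claw": 0.01},
  {"travel": [-0.014, -0.094, 0], "twist": [0, 0, 0], "claw": 0.01},
  {"travel": [-0.018, -0.122, 0], "twist": [0, 0, 0], "claw": 0.01},
  {"travel": [-0.022, -0.146, 0], "twist": [0, 0, 0], "claw": 0.01},
  {"travel": [-0.024, -0.164, 0], "twist": [0, 0, 0], "claw": 0.01},
  {"travel": [-0.025, -0.172, 0], "twist": [0, 0, 0], "claw": 0.01},
  {"travel": [-0.025, -0.172, 0], "twist": [0, 0, 0], "claw": 0.01},
  {"travel": [-0.025, -0.172, 0], "twist": [0, 0, 0], "claw": 0.01},
])

```text
clock: 5.25
position: [0.5021, 0.1275, 0.1511]
tool_rot: [3.141, -0.0, -3.141]
force: [-0.5, 0.2, -3.6]
grip_width: 0.022
```

Request:
apply_moves([
  {"travel": [0, 0, 0.01], "twist": [0, 0, 0], "claw": 0.01},
  {"travel": [0, 0, 0.02], "twist": [0, 0, 0], "claw": 0.01},
  {"travel": [0, 0, 0.026], "twist": [0, 0, 0], "claw": 0.01},
  {"travel": [0, 0, 0.03], "twist": [0, 0, 0], "claw": 0.01},
  {"travel": [0, 0, 0.03], "twist": [0, 0, 0], "claw": 0.01},
  {"travel": [0, 0, 0.03], "twist": [0, 0, 0], "claw": 0.01},
])

```text
clock: 5.85
position: [0.5023, 0.127, 0.1213]
tool_rot: [-3.142, -0.0, 3.142]
force: [0.4, 0.6, -1.8]
grip_width: 0.022
```

```bash
cat > m5.py <<'E'
from m4 import *
import sys
n=sys.argv[1]; s=bot.observe(); print(s['clock'],s['position'].round(4),s['tool_rot'].round(4),s['force'].round(1),s['moment'].round(2),s['grip_width'])
S=bot.grab_frame('scene');T=bot.grab_frame('top');np.save(f'pics/S{n}.npy',S,allow_pickle=True);np.save(f'pics/T{n}.npy',T,allow_pickle=True)
z=s['position'][2]-.0218+.014; c=s['position'][:2]
o=[fit(S,c,z,.056,.07,-1,range(170,300,5),.15,'Splate',.064)]
u=np.array(proj(S,(.501,.1265,.09))).astype(int); o.append(cv2.resize(S['frame'][u[1]-24:u[1]+24,u[0]-24:u[0]+24],(380,380),interpolation=0))
cv2.imwrite(f'pics/S{n}.png',np.hstack(o))
E
python3 m5.py a
```

```text
5.85 [0.5023 0.127  0.1213] [-3.1416 -0.      3.1415] [ 0.4  0.6 -1.8] [ 0.01 -0.01  0.05] 0.021972438499570587
Splate (array([0.5009, 0.1234, 0.0616]), np.float64(0.0013), 26) (array([0.5028, 0.1254, 0.06  ]), np.float64(0.0014), 26)
```

View pics/Sa.png

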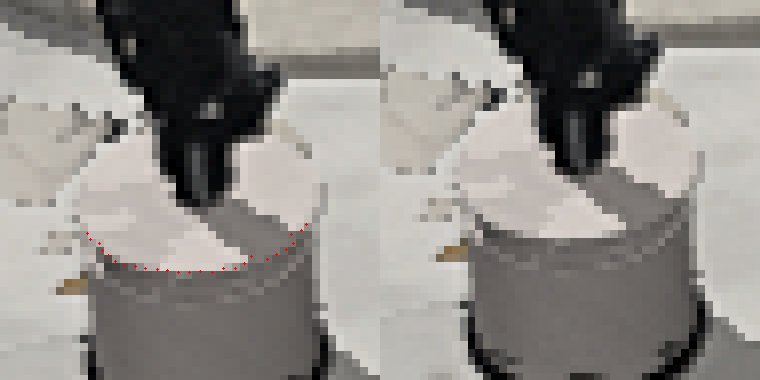

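In the scene crop the plate spans columns 460–705 and the pot body 468–695, so the plate is centred laterally. Lower slowly.

Request:
apply_moves([
  {"travel": [0, 0, 0.003], "twist": [0, 0, 0], "claw": 0.01},
  {"travel": [0, 0, 0.006], "twist": [0, 0, 0], "claw": 0.01},
  {"travel": [0, 0, 0.008], "twist": [0, 0, 0], "claw": 0.01},
  {"travel": [0, 0, 0.01], "twist": [0, 0, 0], "claw": 0.01},
  {"travel": [0, 0, 0.012], "twist": [0, 0, 0], "claw": 0.01},
  {"travel": [0, 0, 0.013], "twist": [0, 0, 0], "claw": 0.01},
  {"travel": [0, 0, 0.013], "twist": [0, 0, 0], "claw": 0.01},
])

```text
clock: 6.65
position: [0.5022, 0.1268, 0.1081]
tool_rot: [-3.141, -0.0, 3.141]
force: [-1.4, 0.1, -2.0]
grip_width: 0.0221
```

```bash
python3 m5.py b
```

```text
6.65 [0.5022 0.1268 0.1081] [-3.1415e+00 -2.0000e-04  3.1414e+00] [-1.4  0.1 -2. ] [0.02 0.   0.01] 0.02205226828224165
Splate (array([0.5014, 0.1223, 0.0624]), np.float64(0.0011), 26) (array([0.5026, 0.1238, 0.06  ]), np.float64(0.0011), 26)
```

View pics/Sb.png

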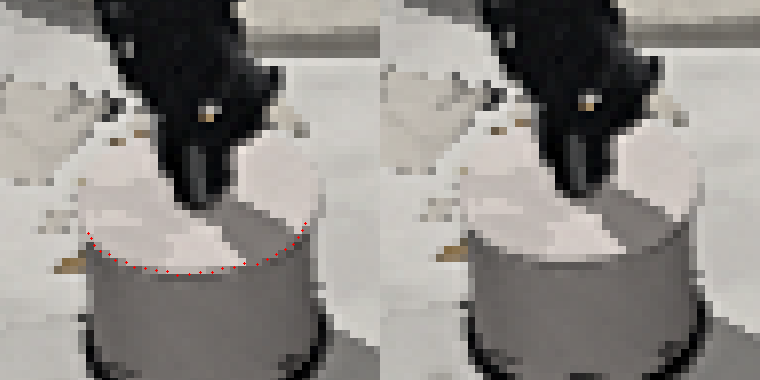

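The spigot is inside the mouth with no contact force. Lower the last few millimetres in small steps.

Request:
apply_moves([
  {"travel": [0, 0, 0.001], "twist": [0, 0, 0], "claw": 0.01},
  {"travel": [0, 0, 0.002], "twist": [0, 0, 0], "claw": 0.01},
  {"travel": [0, 0, 0.003], "twist": [0, 0, 0], "claw": 0.01},
  {"travel": [0, 0, 0.0035], "twist": [0, 0, 0], "claw": 0.01},
  {"travel": [0, 0, 0.004], "twist": [0, 0, 0], "claw": 0.01},
  {"travel": [0, 0, 0.004], "twist": [0, 0, 0], "claw": 0.01},
])

```text
clock: 7.35
position: [0.5022, 0.1269, 0.1042]
tool_rot: [-3.142, -0.0, 3.141]
force: [0.8, -0.4, -1.3]
grip_width: 0.0216
```

Request:
apply_moves([
  {"travel": [0, 0, 0.0005], "twist": [0, 0, 0], "claw": 0.01},
  {"travel": [0, 0, 0.0005], "twist": [0, 0, 0], "claw": 0.01},
])

```text
clock: 7.55
position: [0.5023, 0.1269, 0.1039]
tool_rot: [3.142, 0.0, 3.141]
force: [-1.1, -0.1, 0.6]
grip_width: 0.0217
```

Request:
apply_moves([
  {"travel": [0, 0, 0.0005], "twist": [0, 0, 0], "claw": 0.01},
  {"travel": [0, 0, 0.0005], "twist": [0, 0, 0], "claw": 0.01},
])

```text
clock: 7.75
position: [0.5023, 0.1269, 0.1038]
tool_rot: [3.142, 0.0, 3.141]
force: [-4.6, -0.6, 12.7]
grip_width: 0.0218
```

Request:
apply_moves([
  {"travel": [0, 0, 0.0005], "twist": [0, 0, 0], "claw": 0.01},
  {"travel": [0, 0, 0.0005], "twist": [0, 0, 0], "claw": 0.01},
])

```text
clock: 7.95
position: [0.5024, 0.1269, 0.1038]
tool_rot: [3.141, 0.001, 3.141]
force: [-6.4, -2.3, 23.1]
grip_width: 0.022
```

Contact came at TCP z 0.1038, exactly the predicted seated height. Ease off and open.

Request:
apply_moves([
  {"travel": [0, 0, -0.0007], "twist": [0, 0, 0], "claw": 0.01},
  {"travel": [0, 0, -0.0007], "twist": [0, 0, 0], "claw": 0.01},
  {"travel": [0, 0, -0.0007], "twist": [0, 0, 0], "claw": 0.05},
  {"travel": [0, 0, -0.0007], "twist": [0, 0, 0], "claw": 0.06},
  {"travel": [0, 0, -0.0007], "twist": [0, 0, 0], "claw": 0.06},
  {"travel": [0, 0, -0.0007], "twist": [0, 0, 0], "claw": 0.06},
  {"travel": [0, 0, -0.0007], "twist": [0, 0, 0], "claw": 0.06},
  {"travel": [0, 0, -0.0007], "twist": [0, 0, 0], "claw": 0.06},
], force=40)

```text
clock: 8.75
position: [0.5023, 0.1269, 0.1035]
tool_rot: [-3.142, -0.0, 3.141]
force: [0.0, 1.0, -0.2]
grip_width: 0.0598
```

Request:
apply_moves([
  {"travel": [0, 0, -0.02], "twist": [0, 0, 0], "claw": 0.06},
  {"travel": [0, 0, -0.05], "twist": [0, 0, 0], "claw": 0.06},
  {"travel": [0, 0, -0.09], "twist": [0, 0, 0], "claw": 0.06},
  {"travel": [0, 0, -0.1], "twist": [0, 0, 0], "claw": 0.06},
  {"travel": [0, 0, -0.1], "twist": [0, 0, 0], "claw": 0.06},
])

```text
clock: 9.25
position: [0.503, 0.1271, 0.205]
tool_rot: [3.141, 0.003, 3.141]
force: [-0.2, 0.7, -1.0]
grip_width: 0.0604
```

Run:
```python
from m4 import *
f=wgrab('w5'); S=bot.grab_frame('scene')
u=(216,180);cv2.imwrite('pics/s5.png',np.hstack([cv2.resize(S['frame'][u[1]-40:u[1]+40,u[0]-40:u[0]+40],(384,384),interpolation=cv2.INTER_CUBIC),f['frame'][:,64:448]]))
```

```text
9.25 [0.503  0.1271 0.205 ] [3.1406e+00 2.9000e-03 3.1414e+00] [-0.32  0.39 -0.05  1.91  0.03  0.85  1.18] [-0.2  0.7 -1. ] 0.06037759982275838
```

View pics/s5.png

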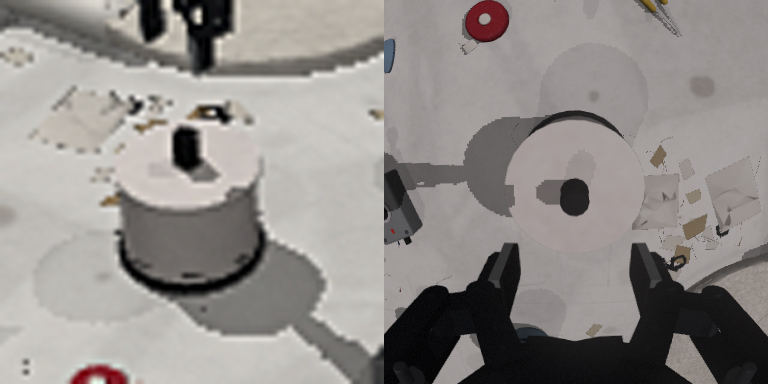

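The cover is seated, level and released. Next, stage behind the red lever on its -x side, with fingers closed and the tool turned to the box's yaw.

Request:
apply_moves([
  {"travel": [0.022, -0.281, 0.055], "twist": [0, 0, -19.4], "claw": 0.0},
  {"travel": [0.022, -0.281, 0.055], "twist": [0, 0, -19.4], "claw": 0.0},
  {"travel": [0.022, -0.281, 0.055], "twist": [0, 0, -19.4], "claw": 0.0},
  {"travel": [0.022, -0.281, 0.055], "twist": [0, 0, -19.4], "claw": 0.0},
  {"travel": [0.022, -0.281, 0.055], "twist": [0, 0, -19.4], "claw": 0.0},
  {"travel": [0.022, -0.281, 0.055], "twist": [0, 0, -19.4], "claw": 0.0},
  {"travel": [0.022, -0.281, 0.055], "twist": [0, 0, -19.4], "claw": 0.0},
  {"travel": [0.022, -0.281, 0.055], "twist": [0, 0, -19.4], "claw": 0.0},
  {"travel": [0.022, -0.281, 0.055], "twist": [0, 0, -19.4], "claw": 0.0},
  {"travel": [0.022, -0.281, 0.055], "twist": [0, 0, -19.4], "claw": 0.0},
])

```text
clock: 10.35
position: [0.4804, -0.1528, 0.1483]
tool_rot: [3.141, -0.0, -2.801]
force: [0.9, 0.5, 0.1]
grip_width: 0.0001
```

Run:
```python
from m4 import *
f=wgrab('w6')
print(wproj(f,(.528,-.137,.082)))
h=cv2.cvtColor(f['frame'],cv2.COLOR_BGR2HSV); m=(((h[...,0]<8)|(h[...,0]>172))&(h[...,1]>130)&(h[...,2]>70)).astype(np.uint8)
n,l,st,c=cv2.connectedComponentsWithStats(m)
for i in range(1,n):
    if st[i,4]>20: print(c[i],st[i],wonz(f,*c[i],.082))
```

```text
10.35 [ 0.4804 -0.1528  0.1483] [ 3.1411e+00 -2.0000e-04 -2.8012e+00] [ 0.24  0.45 -0.07  1.99  0.04  0.71  2.06] [0.9 0.5 0.1] 9.579013231364514e-05
(np.float64(253.5178516081652), np.float64(266.8441394015389))
[455.93385214 108.77237354] [ 440   87   33   45 1028] [ 0.34475755 -0.02775739  0.082     ]
[ 73.11538462 157.51923077] [ 68 149  14  16 104] [ 0.48780969 -0.30679992  0.082     ]
[149.30952381 230.52380952] [144 227  14   9  42] [ 0.52601707 -0.22729266  0.082     ]
[141.59259259 234.22222222] [139 232   8   5  27] [ 0.53191599 -0.2331166   0.082     ]
```

View pics/w6.png

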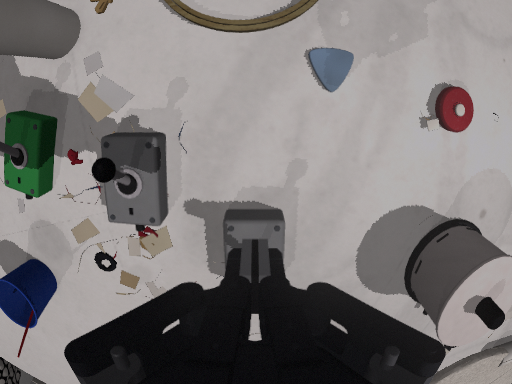

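The red box at (254,225) is aligned with the view and the fingers, so the yaw is right. The black lever at (104,170) is well clear. Descend beside the ball, then push along the box's +x, which is tool -x.

Request:
apply_moves([
  {"travel": [0, 0, 0.03], "twist": [0, 0, 0], "claw": 0.0},
  {"travel": [0, 0, 0.06], "twist": [0, 0, 0], "claw": 0.0},
  {"travel": [0, 0, 0.078], "twist": [0, 0, 0], "claw": 0.0},
  {"travel": [0, 0, 0.078], "twist": [0, 0, 0], "claw": 0.0},
  {"travel": [-0.015, 0, 0.078], "twist": [0, 0, 0], "claw": 0.0},
  {"travel": [-0.025, 0, 0.078], "twist": [0, 0, 0], "claw": 0.0},
  {"travel": [-0.03, 0, 0.078], "twist": [0, 0, 0], "claw": 0.0},
  {"travel": [-0.035, 0, 0.078], "twist": [0, 0, 0], "claw": 0.0},
  {"travel": [-0.04, 0, 0.078], "twist": [0, 0, 0], "claw": 0.0},
])

```text
clock: 11.3
position: [0.5174, -0.141, 0.071]
tool_rot: [-3.142, -0.001, -2.803]
force: [-4.6, -1.5, 3.3]
grip_width: 0.0003
```

Run:
```python
from m4 import *
S=bot.grab_frame('scene');T=bot.grab_frame('top')
cv2.imwrite('pics/s7.png',np.hstack([cv2.resize(F['frame'][v-30:v+30,u-30:u+30],(390,390),interpolation=cv2.INTER_CUBIC) for F,u,v in((S,266,212),(T,280,190))]))
```

```text
(no output)
```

View pics/s7.png

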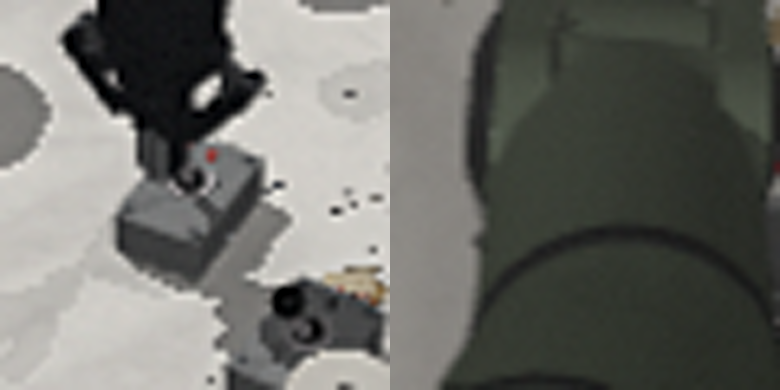

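Pushing force is about 5 N against the tool, so the ball is in contact. Keep pushing past upright.

Request:
apply_moves([
  {"travel": [-0.005, 0, 0], "twist": [0, 0, 0], "claw": 0.0},
  {"travel": [-0.01, 0, 0], "twist": [0, 0, 0], "claw": 0.0},
  {"travel": [-0.015, 0, 0], "twist": [0, 0, 0], "claw": 0.0},
  {"travel": [-0.02, 0, 0], "twist": [0, 0, 0], "claw": 0.0},
  {"travel": [-0.024, 0, 0], "twist": [0, 0, 0], "claw": 0.0},
  {"travel": [-0.027, 0, 0], "twist": [0, 0, 0], "claw": 0.0},
  {"travel": [-0.027, 0, 0], "twist": [0, 0, 0], "claw": 0.0},
])

```text
clock: 12.1
position: [0.5438, -0.1316, 0.0705]
tool_rot: [-3.142, 0.0, -2.803]
force: [-0.4, -0.2, 0.6]
grip_width: 0.0001
```

Run:
```python
from m4 import *
s=bot.observe();print(s['position'],s['force'])
S=bot.grab_frame('scene')
cv2.imwrite('pics/s8.png',cv2.resize(S['frame'][182:242,236:296],(480,480),interpolation=cv2.INTER_CUBIC))
```

```text
[ 0.54381062 -0.13161431  0.07045286] [-0.38806013 -0.1874473   0.5834968 ]
```

View pics/s8.png

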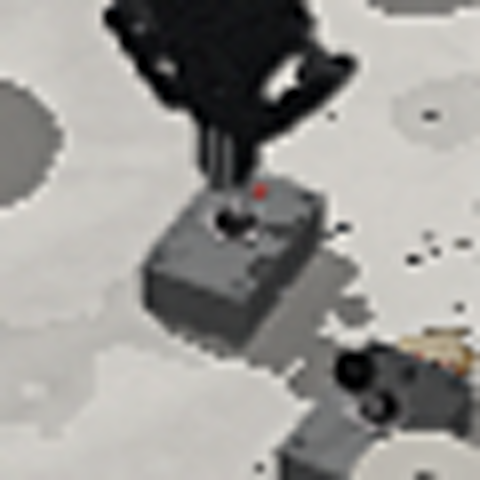

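The force dropped to about 0 past upright, so the lever has probably snapped. Back off along the box's -x, lift, swing aside and check.

Request:
apply_moves([
  {"travel": [0.03, 0, 0], "twist": [0, 0, 0], "claw": 0.0},
  {"travel": [0.05, 0, -0.02], "twist": [0, 0, 0], "claw": 0.0},
  {"travel": [0.06, 0, -0.06], "twist": [0, 0, 0], "claw": 0.0},
  {"travel": [0.06, 0, -0.11], "twist": [0, 0, 0], "claw": 0.0},
  {"travel": [0.06, 0.05, -0.14], "twist": [0, 0, 0], "claw": 0.0},
  {"travel": [0.06, 0.1, -0.15], "twist": [0, 0, 0], "claw": 0.0},
  {"travel": [0.06, 0.15, -0.15], "twist": [0, 0, 0], "claw": 0.0},
  {"travel": [0.06, 0.15, -0.15], "twist": [0, 0, 0], "claw": 0.0},
  {"travel": [0.06, 0.15, -0.15], "twist": [0, 0, 0], "claw": 0.0},
])

```text
clock: 13.05
position: [0.4366, -0.009, 0.2209]
tool_rot: [-3.141, 0.001, -2.8]
force: [0.1, -1.0, 0.1]
grip_width: -0.0001
```

Run:
```python
from m4 import *
f=wgrab('w9')
S=bot.grab_frame('scene');T=bot.grab_frame('top')
a=cv2.resize(S['frame'][140:270,165:335],(680,520),interpolation=cv2.INTER_CUBIC); cv2.imwrite('pics/s9.png',a)
b=cv2.resize(T['frame'][160:230,130:390],(780,210),interpolation=cv2.INTER_CUBIC); cv2.imwrite('pics/t9.png',b)
ax=np.array([np.cos(.339),np.sin(.339)]); tip=np.array([.528,-.137])+.05*ax
print('expected on tip', proj(S,(*tip,.082)),proj(T,(*tip,.082)))
for n,F,roi in(('S',S,(250,190,290,230)),('T',T,(255,165,300,215))):
    h=cv2.cvtColor(F['frame'],cv2.COLOR_BGR2HSV); m=(((h[...,0]<8)|(h[...,0]>172))&(h[...,1]>130)&(h[...,2]>70)).astype(np.uint8)
    k=np.zeros_like(m);k[roi[1]:roi[3],roi[0]:roi[2]]=m[roi[1]:roi[3],roi[0]:roi[2]]
    N,l,st,c=cv2.connectedComponentsWithStats(k)
    for i in range(1,N): print(n,c[i],st[i,4],onz(F,*c[i],.082))
```

```text
13.05 [ 0.4366 -0.009   0.2209] [-3.1415e+00  6.0000e-04 -2.8003e+00] [-0.    0.24 -0.13  2.08  0.04  0.83  1.75] [ 0.1 -1.   0.1] -0.00011858570094253359
expected on tip (np.float64(267.6305762702732), np.float64(196.97626714088682)) (np.float64(274.12634476385546), np.float64(180.91020653994454))
S [267.73333333 196.66666667] 15 [ 0.5767378  -0.11926746  0.082     ]
S [268.  205.5] 2 [ 0.54167578 -0.15836178  0.082     ]
T [274. 181.] 21 [ 0.57484548 -0.11993459  0.082     ]
```

View pics/s9.png

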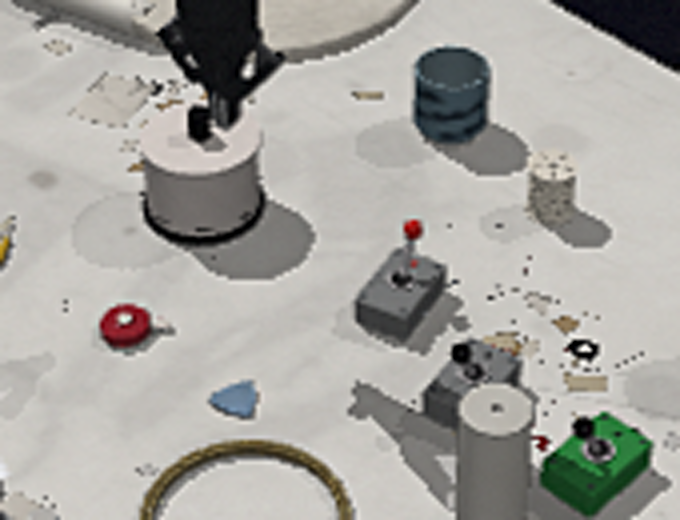

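View pics/t9.png

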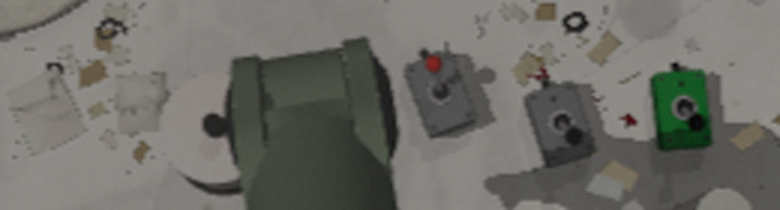

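The red ball is at (267.7,196.7) in the scene view and (274,181) in the top view. The positions expected for "on" were (267.6,197.0) and (274.1,180.9). The black lever leans as before, the cover sits level, and the robot is clear.

```bash
python3 -c "
from h import *
print(bot.job_done())"
```

```text
the job is handed in; nothing more can be done
None
```

The white cover is on the curing pot and released, and the red-tipped lever has been pushed over to on. I handed the job in at about 13 s on the robot's clock, with the tool about 0.22 m above the bench and touching nothing.

**Cover:** I gripped it by the knob and lowered it in small steps. The rim took the load at TCP z 0.1038, exactly the height predicted for a fully seated cover. I pressed with about 23 N, eased off, then opened the gripper. The pictures afterwards show it level on the rim.

**Red lever:** The resistance was about 5 N, then fell to zero past upright. The ball now measures (0.575–0.577, -0.119 to -0.120), within 2 mm of where it should be when on.

**Left alone:** In the last pictures the black lever still leans to its off side. I saw no change in the mug or thread spool, and the robot never went near them.

**Disagreements:**
- The wrist, scene and top cameras differed by 2–3 mm on the positions of the pot and cover. I used a middle value, and the spigot entered the pot without side force.
- The gripper read 22 mm on the 24 mm knob. I saw no slip.

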